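# Free the belt grinder for a new belt

### The arm

A 6-joint arm with a two-finger parallel gripper is mounted at the origin on a cart in front of the work surface, level with it; the furniture and walls round the work are solid. World frame = base frame: x ahead of the robot, y to its left, z up, the work surface at z = 0. Lengths are in m, angles in rad, forces in N, time in s.
With the tool pointing down it reaches from about 0.375 to 0.925 m from the base axis. Payload 5.7 kg.
Tool frame: the origin (TCP) lies midway between the tips of the shut fingers; the grasp point (between the pads) lies 19 mm behind it; z points along the fingers, x is the direction in which the jaws open and shut, and the axes are right-handed (so a half turn about z gives the same grasp; the last joint's range is limited). The gripper opens to 88 mm and grips with 3 to 60 N. Pads are 20 mm wide; open, the fingers measure 115 mm over their backs; the gripper's body (75 mm by 178 mm) begins 61 mm behind the grasp point.
Start: joints at [-1.259, 0.359, 1.51, -0, 1.272, -0.115], TCP at [0.248, -0.546, 0.187] pointing down, gripper open.
Joint ranges: [-2.97, 2.97], [-1.01, 2.36], [0.21, 2.38], [-0.96, 4.11], [0.2, 2.71], [-2.98, 2.98]. Speed limits (rad/s): [2.39, 2.39, 3.14, 3.14, 3.14, 3.14].

### API

Orientations are given as a unit quaternion [x, y, z, w].
In Python, from bench import move_ptp, servo_line, goto_joints, move_gripper, sleep, inverse_kinematics, capture, PlanningError, close_job, spot_in, silhouettes, current_clock, current_joint_pos, current_qvel, current_joint_torque, current_position, current_orientation, current_force, current_torque, current_finger_gap gives the robot as it stands. Calls block until the motion is done:
- move_ptp(position, orientation): joint-space move of the TCP to a pose.
- servo_line(position, orientation=None, rate=0.15, contact_N=None): straight line of the TCP; orientation=None keeps the orientation; rate is the mean speed in m/s. With contact_N (N) it stops when the force on the tool has changed by that much, and returns True; else False.
- goto_joints(angles): joint-space move.
- move_gripper(opening): finger opening in m; the grip force is fixed at half the most; returns when the fingers have stopped.
- sleep(seconds).
- inverse_kinematics(position, orientation): joint angles nearest the present ones, or None.
- capture(name): name is "side" or "top"; returns a dict with "image" (400x640x3 uint8, blue, green, red), "range_z" (400x640 float32, m along the optical axis (not along the pixel's ray), 0 where there is no reading), "intrinsics" (3x3 intrinsics, pixels), "k1" (the pictures are not rectified: a ray, as slopes to the right and down, at radius r is drawn at 1 + k1 r^2 times it, then the intrinsics apply), "R" (3x3) and "t" (3): a world point X has camera coordinates R X + t. Camera axes: x right, y down, z forward; pixel columns grow to the right and rows downward; lengths in m; the calibration is good to about 2 mm. A picture is of the moment at which its call begins.
A pose or a line that the arm cannot do raises PlanningError and nothing moves.
- close_job(): hands the job in, once; it reports no verdict.
Trained networks look in the newest picture that a camera, given by its name, has taken for a name from the list of things; names that differ only in an ending like _2 or _b are one class to them, and where a whole thing is asked for, a point or a joint stands for the part that bears it (a point fixed in the world has none). Each returns a list of dicts, best first, with "conf" (0 to 1); they miss things now and then, are a little off and sometimes report something else, mostly with a low value. They report only what shows in the picture. A call takes as long as a camera call.
- spot_in(camera, query): "xy" ([column, row] in pixels, amid what is visible of it).
- silhouettes(camera, query): "region" (400x640 bool, what is visible of it) and "xy" ([column, row] in pixels, amid what is visible of it).
Readings, each from a call of its own:
- current_clock(): time.
- current_joint_pos(): joint angles.
- current_qvel(): joint speeds.
- current_joint_torque(): joint torques, N m.
- current_position(): TCP position.
- current_orientation(): TCP orientation.
- current_force(): force on the tool from outside, world axes, zero at the start.
- current_torque(): the same for the moment, N m.
- current_finger_gap(): finger opening in m.
Only numpy, scipy, OpenCV 4.12 (cv2) and the standard library are available. Lean on these libraries where they do the work, as an engineer would, in place of code of your own. Each camera call takes 0.05 s, during which the arm holds its last target. There are 200 camera calls.

### The job

The small belt grinder on the bench is waiting for a new belt, which a colleague will slip over its wheels. On its control box press the red stop button fully in and let it come back, then the blue brake-release button likewise, leaving the green start button alone. Then push the black grip of the sprung tension arm down past the click of its ratchet and on down until the arm is at its stop, and finish still holding it there with the fingers; do not disturb the chisel, the oil stone and the wax tin lying round it.

Things in the scene. Friction and masses are not known exactly. Their poses are not given: they have to be found in the camera images.
- grinder: Belt grinder fixed to the bench, no belt on it: dark blue-green base and upright plate, motor behind. Origin on the bench under the plate's front face; x points from its front to the motor, y to its left (to the platen), z up. Base: x -84 to 135, y -170 to 200, 20 mm high; belt wheels stand out to x -56 mm; all is lower than 300 mm.
- pivot_point (a point): Point on the axis of the tension arm's pivot, level with the middle of the grip along that axis: at x -87, y 30, z 180 mm in the grinder's frame (in the air in front of the pivot). The axis runs along the grinder's x.
- tension_grip: Black round grip of the tension arm, a sleeve that can revolve stiffly on its steel stem. Origin on its axis, 78 mm from the middle of the grip towards the arm.
- grip_center (a point): Middle of the black grip: a level rod 22 mm thick, 76 mm long, along the grinder's x, free on all sides, at the arm's right-hand end. It runs on a circle of 204 mm radius about pivot_point, across the grinder's x. At rest the arm rises at 0.42 rad to the right (grip 263 mm above the bench); at the stop it slopes 0.08 rad down (164 mm).
- tension_arm (a joint): Angle of the sprung tension arm, rad: 0 at rest (up), grows as the grip is pushed down, 0.50 at the end stop. The spring pushes back with about 8 N at the grip at rest and 13 N at the stop, 1 to 2 N more while the ratchet lifts. It clicks at 0.36: let go later, it springs up to 0.35 and is caught there; let go earlier, it springs back to 0.
- ratchet_pawl (a joint): Travel of the brass pawl, a sprung slide with a red knob to the left of the pivot, m: 0 is home, it is lifted to about 0.006 by the tooth of the arm and snaps back to 0 at the click. Works by itself; need not be touched.
- control_box: Grey control box in front of the grinder, fixed, turned as the grinder is; origin on the bench under its middle, x pointing to the grinder, y to the left, z up. 85 x 168 x 51 mm, three round buttons in a row along y on its top.
- stop_button_top (a point): Middle of the top of the red stop button (32 mm across), 52 mm to the left of the box's middle, 72 mm above the bench. Pressed straight down.
- stop_button (a joint): Travel of the red button, m: 0 out, 0.006 fully in; springs back. Needs 1.5 N to start and 5 N to be fully in.
- brake_button_top (a point): Middle of the top of the blue brake-release button (26 mm across), at the middle of the box, 72 mm above the bench. Pressed straight down.
- brake_button (a joint): Travel of the blue button, m: as the red one.
- start_button_top (a point): Middle of the top of the green start button (26 mm across), 52 mm to the right of the box's middle. To be left alone.
- start_button (a joint): Travel of the green button, m: as the red one.
- chisel_center (a point): Bystander: chisel with a pale wooden handle, 29 mm thick and 256 mm long, lying to the right of the grinder; point at the middle of its length, half-way up.
- stone_center (a point): Bystander: grey oil stone, 50 x 150 x 24 mm, lying on the bench to the left of the control box; point at its centre.
- tin_center (a point): Bystander: round flat wax tin with a green lid, 87 mm across, 30 mm high, to the left of the grinder; point at its centre.

How it is judged:
By the outcome, as a careful person would: the job done as asked, in the order asked, and still so for the second after the job is handed in, while the arm keeps its last pose, push and grip.
It also fails if it takes over 58 s, if anything falls off the work surface, if the arm or the gripper's body presses on something with over 40 N, if the wrist force passes 120 N, or if a joint passes its speed limit or range.

## Working session

There is one attempt and no reset: what is moved stays moved. The work goes in short steps, each a Python script; the robot and the scene stay as the last script left them, time stands still between calls to the robot, and variables do not carry over. Pictures are saved under pics/ and viewed, about 8 in all and at most 12, crops included, and the job is handed in when it is done.

```bash
mkdir -p pics; cat > h.py <<'E'
from bench import *
import numpy as np, cv2
def world(c,uv,z=None):
    K=np.array(c["intrinsics"]);R=np.array(c["R"]);t=np.array(c["t"]);k=c["k1"]
    uv=np.atleast_2d(np.array(uv,float))
    if z is None:
        z=np.array([c["range_z"][int(v),int(u)] for u,v in uv])
    n=cv2.undistortPoints(uv.reshape(-1,1,2),K,np.array([k,0,0,0.]))[:,0]
    P=np.c_[n,np.ones(len(n))]*np.reshape(z,(-1,1))
    return (P-t)@R
def mask_pts(c,m):
    v,u=np.nonzero(m&(c["range_z"]>0))
    return world(c,np.c_[u,v],c["range_z"][v,u])
def pix(c,X):
    K=np.array(c["intrinsics"]);R=np.array(c["R"]);t=np.array(c["t"])
    return cv2.projectPoints(np.atleast_2d(np.array(X,float)),cv2.Rodrigues(R)[0],t,K,np.array([c["k1"],0,0,0.]))[0][:,0]
E
cat > a.py <<'E'
from h import *
np.set_printoptions(precision=4,suppress=True)
for cam in ("top","side"):
    c=capture(cam); cv2.imwrite(f"pics/{cam}1.png",c["image"])
    print(cam,"campos",-np.array(c["R"]).T@c["t"])
    for n in ["stop_button_top","brake_button_top","start_button_top","tension_grip","control_box","grinder","chisel_center","stone_center","tin_center"]:
        for d in silhouettes(cam,n)[:2]:
            if d["conf"]<.3: continue
            P=mask_pts(c,d["region"])
            print(n,round(d["conf"],2),np.round(d["xy"]),d["region"].sum(),"med",np.median(P,0) if len(P) else None, "p95",np.percentile(P,[3,97],axis=0).ravel() if len(P) else None)
print(current_clock(),current_position(),current_orientation(),current_finger_gap())
E
python3 a.py
```

```text
top campos [0.5136 0.0198 1.4   ]
stop_button_top 0.68 [351. 180.] 1162 med [ 0.6385 -0.0771  0.2546] p95 [ 0.5733 -0.1613  0.1765  0.6753  0.0862  0.277 ]
stop_button_top 0.6 [294. 245.] 125 med [0.4784 0.048  0.0713] p95 [0.4624 0.0321 0.0614 0.4921 0.0643 0.0775]
brake_button_top 0.63 [315. 239.] 51 med [ 0.488  -0.0006  0.0729] p95 [ 0.4798 -0.0112  0.0676  0.4974  0.0078  0.0777]
tension_grip 0.62 [383. 194.] 367 med [ 0.6046 -0.1525  0.2724] p95 [ 0.5665 -0.2057 -0.0003  0.6504 -0.1387  0.2777]
control_box 0.84 [314. 241.] 2103 med [0.4933 0.0031 0.0521] p95 [ 0.4425 -0.0777  0.0159  0.5653  0.0754  0.0743]
grinder 0.89 [303. 180.] 11057 med [0.6582 0.0326 0.0238] p95 [ 0.5631 -0.1483  0.0147  0.7831  0.2201  0.2706]
chisel_center 0.79 [413. 218.] 628 med [ 0.5569 -0.2751  0.0161] p95 [ 0.5364 -0.4264 -0.0011  0.5719 -0.1886  0.031 ]
chisel_center 0.45 [336. 235.] 51 med [ 0.4972 -0.0521  0.0732] p95 [ 0.4889 -0.0625  0.0685  0.5079 -0.0435  0.0772]
stone_center 0.58 [193. 269.] 1023 med [0.4133 0.3283 0.0241] p95 [0.3876 0.2578 0.0049 0.4376 0.3998 0.0295]
tin_center 0.96 [191
[... 767 characters left out ...]
p95 [ 0.5644 -0.1578  0.2545  0.6329 -0.1352  0.2737]
grinder 0.57 [296. 214.] 7156 med [0.6336 0.0694 0.0363] p95 [ 0.5572 -0.1501  0.0042  0.7816  0.2259  0.2608]
chisel_center 0.45 [365. 186.] 195 med [ 0.5487 -0.2403  0.0193] p95 [ 0.5343 -0.405   0.0028  0.5687 -0.1826  0.0304]
stone_center 0.64 [314. 329.] 1432 med [0.4088 0.3423 0.0231] p95 [0.3855 0.2622 0.0026 0.4379 0.4067 0.0261]
stone_center 0.58 [349. 230.] 1495 med [0.4794 0.0238 0.0507] p95 [ 0.4355 -0.0718  0.0112  0.5648  0.0849  0.0729]
tin_center 0.91 [238. 292.] 851 med [0.6399 0.353  0.0285] p95 [0.6073 0.31   0.0026 0.684  0.3878 0.0315]
1.0 [ 0.2484 -0.5462  0.1874] [ 0.8408 -0.5413 -0.     -0.    ] 0.08811499263129888
```

```bash
python3 -c "
import cv2
a=cv2.imread('pics/top1.png')[120:300,170:450];b=cv2.imread('pics/side1.png')[90:300,220:440]
a=cv2.resize(a,None,fx=2.8,fy=2.8);b=cv2.resize(b,None,fx=2.8,fy=2.8)
cv2.imwrite('pics/a.png',a);cv2.imwrite('pics/b.png',b)"
```

```text
(no output)
```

View pics/a.png

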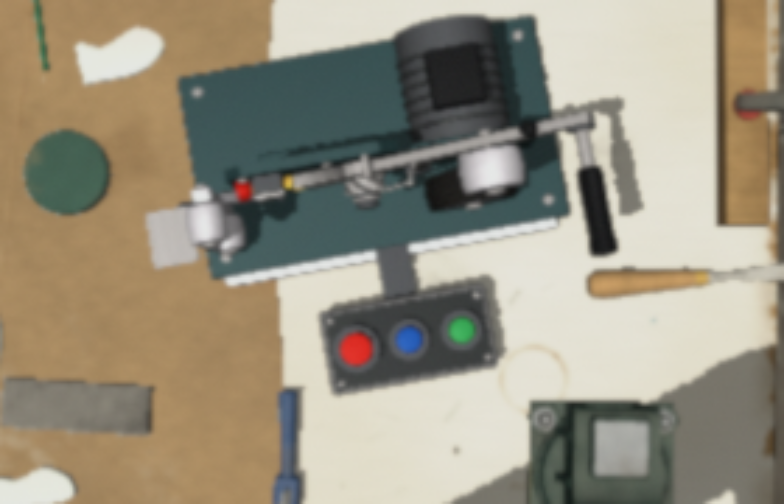

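View pics/b.png

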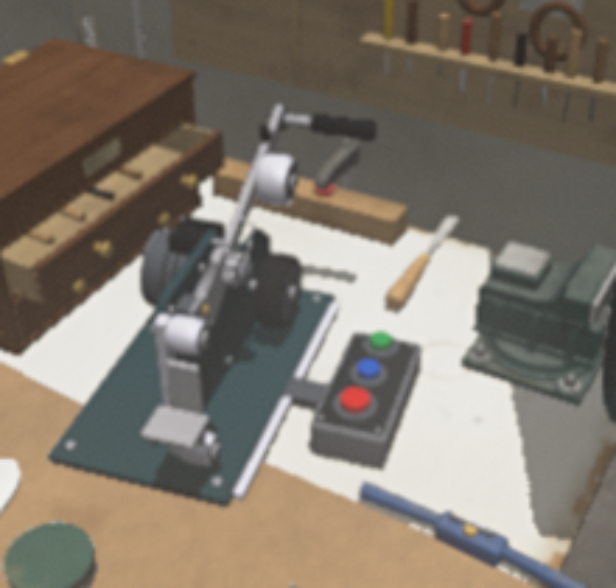

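```bash
cat > b.py <<'E'
from h import *
np.set_printoptions(precision=4,suppress=True)
for cam in ("top","side"):
    c=capture(cam); im=c["image"].astype(int); hsv=cv2.cvtColor(c["image"],cv2.COLOR_BGR2HSV)
    X=np.full(im.shape[:2]+(3,),9.); ok=c["range_z"]>0; X[ok]=mask_pts(c,ok)
    box=(abs(X[...,0]-.488)<.05)&(abs(X[...,1])<.09)&(X[...,2]>.062)&(X[...,2]<.085)
    B=[]
    for n,h in (("red",(0,8)),("blue",(100,125)),("green",(55,80))):
        m=box&(hsv[...,1]>130)&(hsv[...,0]>=h[0])&(hsv[...,0]<=h[1])
        v,u=np.nonzero(m); uv=[(u.min()+u.max())/2,(v.min()+v.max())/2]
        # ray to plane z=.072
        p0=world(c,[uv],1.)[0];o=-np.array(c["R"]).T@c["t"]; p=o+(p0-o)*(.072-o[2])/(p0[2]-o[2]); B.append(p)
        print(cam,n,m.sum(),p,X[m].mean(0))
    d=B[0]-B[2]; print("yaw",np.arctan2(-d[0],d[1]),"len",np.linalg.norm(d))
    g=(im.max(2)<75)&(abs(X[...,0]-.6)<.07)&(abs(X[...,1]+.147)<.035)&(X[...,2]>.24)&(X[...,2]<.3)
    P=X[g]; q=P.mean(0); w=np.linalg.svd(P-q,full_matrices=False)[2][0]; w*=np.sign(w[0]); s=(P-q)@w
    print("grip",g.sum(),q,w,"yaw",np.arctan2(w[1],w[0]),"ends",q+w*s.min(),q+w*s.max(),np.ptp(s),"zmax",np.percentile(P[:,2],90))
    v,u=np.nonzero((X[...,0]<.47)&(X[...,0]>.3)&(X[...,1]<-.08)&(X[...,1]>-.3)&(X[...,2]>.03)); 
    print("vise",X[v,u].min(0),X[v,u].max(0))
for p in ([.6,-.15,.245],[.6,-.167,.145],[.4775,.049,.42],[.6,-.15,.42]):
    print(inverse_kinematics(p,[.8408,-.5413,0,0]))
E
python3 b.py
```

```text
top red 108 [0.4773 0.0495 0.072 ] [0.478  0.0488 0.0722]
top blue 68 [ 0.4878 -0.0018  0.072 ] [ 0.4881 -0.0027  0.0722]
top green 58 [ 0.4984 -0.053   0.072 ] [ 0.4987 -0.0527  0.0724]
yaw 0.20291952948555841 len 0.10466792421682306
grip 240 [ 0.6015 -0.1513  0.2737] [ 0.9775  0.2099 -0.0196] yaw 0.21151918911713924 ends [ 0.5667 -0.1588  0.2744] [ 0.6731 -0.136   0.2722] 0.10882277627676898 zmax 0.27674781408032584
vise [ 0.3001 -0.2661  0.03  ] [ 0.4699 -0.0807  0.7764]
side red 69 [0.4764 0.0528 0.072 ] [0.4773 0.0515 0.0714]
side blue 32 [0.4884 0.0005 0.072 ] [0.4877 0.0009 0.0722]
side green 10 [ 0.498  -0.0492  0.072 ] [ 0.4977 -0.0486  0.0722]
yaw 0.20875161365499995 len 0.10432476466593554
grip 169 [ 0.6001 -0.145   0.2659] [ 0.9785  0.2022 -0.0415] yaw 0.20379198294051035 ends [ 0.562  -0.1529  0.2675] [ 0.6705 -0.1305  0.2629] 0.11084603325890761 zmax 0.27243427322093106
vise [ 0.3    -0.254   0.0301] [ 0.4699 -0.0801  0.1385]
[-0.3566  0.3418  1.3911 -0.      1.4087  0.7874]
[-0.3823  0.4298  1.5085 -0.      1.2033  0.7617]
[-0.0418  0.0474  1.3604 -0.      1.7338  1.1022]
[-0.3566  0.2769  1.0803 -0.      1.7843  0.7874]
```

```bash
cat >> h.py <<'E'
from scipy.spatial.transform import Rotation as Ro
YAW=.206
XG=np.array([np.cos(YAW),np.sin(YAW),0]);YG=np.array([-np.sin(YAW),np.cos(YAW),0])
def ori(tilt=0.):
    """tool down, jaw along -YG, rotated by tilt about XG"""
    z=np.array([0,0,-1.]);x=-YG
    return (Ro.from_rotvec(XG*tilt)*Ro.from_matrix(np.c_[x,np.cross(z,x),z])).as_quat()
E
cat > c.py <<'E'
from h import *
np.set_printoptions(precision=4,suppress=True)
p=np.array(current_position()); q=ori()
servo_line([*p[:2],.40],rate=.3)
move_gripper(0.)
move_ptp([.477,.051,.40],q)
for b in ([.477,.051],[.488,-.0005]):
    servo_line([*b,.10],q,rate=.25)
    sleep(.3); f0=np.array(current_force())
    hit=servo_line([*b,.060],q,rate=.02,contact_N=10)
    sleep(.3); print(hit,current_position(),np.array(current_force())-f0,current_clock())
    servo_line([*b,.10],q,rate=.1); sleep(.2)
    print(np.array(current_force())-f0,current_clock())
E
python3 c.py
```

```text
False [0.477 0.051 0.06 ] [ 0.2718  0.1643 -0.5635] 9.6833
[ 0.9641  0.2513 -0.6513] 10.4333
False [ 0.488  -0.0005  0.06  ] [-1.0648  0.8804  0.3798] 13.5417
[ 0.0869 -0.3375  0.1931] 14.2917
```

```bash
python3 - <<'E'
from h import *
print(current_finger_gap(),current_position(),current_orientation())
servo_line([.488,-.0005,.062],rate=.1)
c=capture("side");cv2.imwrite('pics/c.png',cv2.resize(c["image"][60:300,220:470],None,fx=2.4,fy=2.4))
print(pix(c,[current_position(),[.488,-.0005,.072]])-[220,60])
E
```

```text
8.008447368941388e-05 [ 4.87347664e-01 -4.09022354e-04  9.93001705e-02] [ 7.76062730e-01 -6.30655308e-01 -6.19072469e-04  3.70954243e-04]
[[131.10858045 162.75253854]
 [131.27155379 160.35295569]]
```

View pics/c.png

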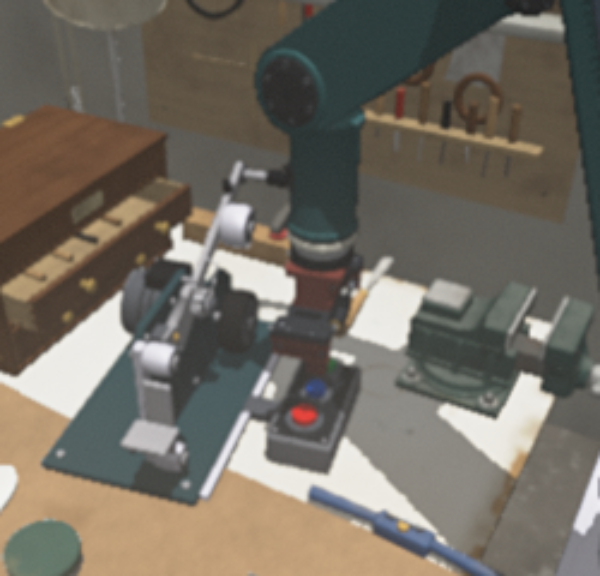

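```bash
python3 - <<'E'
from h import *
np.set_printoptions(precision=4,suppress=True)
print(current_position(),current_force(),current_clock())
c=capture("side");im=cv2.resize(c["image"][180:270,310:400],None,fx=7,fy=6,interpolation=cv2.INTER_CUBIC);cv2.imwrite('pics/d.png',im)
for u in range(343,368,3):
    print(u,[ (v,)+tuple(np.round(world(c,[[u,v]])[0],3)) for v in range(204,226,4)])
E
```

```text
[ 0.4883 -0.0005  0.0622] [ 0.4682 -0.0999  0.281 ] 14.875
343 [(204, np.float64(0.476), np.float64(0.077), np.float64(0.193)), (208, np.float64(0.474), np.float64(0.082), np.float64(0.183)), (212, np.float64(0.569), np.float64(-0.1), np.float64(0.001)), (216, np.float64(0.531), np.float64(-0.029), np.float64(0.051)), (220, np.float64(0.523), np.float64(-0.014), np.float64(0.049)), (224, np.float64(0.512), np.float64(0.007), np.float64(0.053))]
346 [(204, np.float64(0.468), np.float64(0.076), np.float64(0.195)), (208, np.float64(0.467), np.float64(0.077), np.float64(0.183)), (212, np.float64(0.532), np.float64(-0.05), np.float64(0.052)), (216, np.float64(0.523), np.float64(-0.033), np.float64(0.051)), (220, np.float64(0.509), np.float64(-0.006), np.float64(0.061)), (224, np.float64(0.499), np.float64(0.012), np.float64(0.062))]
349 [(204, np.float64(0.456), np.float64(0.082), np.float64(0.203)), (208, np.float64(0.46), np.float64(0.074), np.float64(0.183)), (212, np.float64(0.493), np.float64(0.007), np.float64(0.108)), (216, np.float64(0.515), np.float64(-0.038), np.float64(0.051)),
[... 1782 characters left out ...]
64(0.514), np.float64(-0.153), np.float64(0.003)), (212, np.float64(0.481), np.float64(-0.077), np.float64(0.053)), (216, np.float64(0.473), np.float64(-0.062), np.float64(0.05)), (220, np.float64(0.465), np.float64(-0.044), np.float64(0.051)), (224, np.float64(0.457), np.float64(-0.027), np.float64(0.05))]
367 [(204, np.float64(0.516), np.float64(-0.182), np.float64(0.0)), (208, np.float64(0.507), np.float64(-0.162), np.float64(-0.0)), (212, np.float64(0.472), np.float64(-0.082), np.float64(0.053)), (216, np.float64(0.465), np.float64(-0.065), np.float64(0.051)), (220, np.float64(0.457), np.float64(-0.048), np.float64(0.051)), (224, np.float64(0.451), np.float64(-0.036), np.float64(0.046))]
```

View pics/d.png

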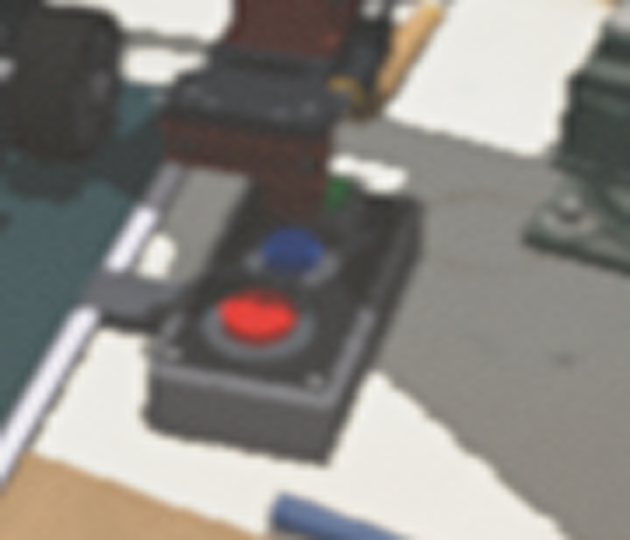

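```bash
cat > d.py <<'E'
from h import *
np.set_printoptions(precision=4,suppress=True)
q=ori()
def press(b):
    servo_line([*b,.055],q,rate=.2)
    sleep(.2); f0=np.array(current_force())
    hit=servo_line([*b,.010],q,rate=.02,contact_N=10)
    p=np.array(current_position());print(hit,p,np.array(current_force())-f0,current_clock())
    c=capture("side");cv2.imwrite('pics/e.png',cv2.resize(c["image"][180:270,310:400],None,fx=7,fy=6,interpolation=cv2.INTER_CUBIC))
    servo_line([*b,.055],q,rate=.1); sleep(.2)
    print(np.array(current_force())-f0,current_clock())
    return hit
servo_line([.488,-.0005,.075],q,rate=.2)
servo_line([.478,.053,.075],q,rate=.2)
press([.478,.053])
E
python3 d.py
```

```text
True [0.478 0.053 0.031] [-1.5487  0.2538  9.9166] 17.325
[0.3909 1.45   0.4703] 17.9667
```

View pics/e.png

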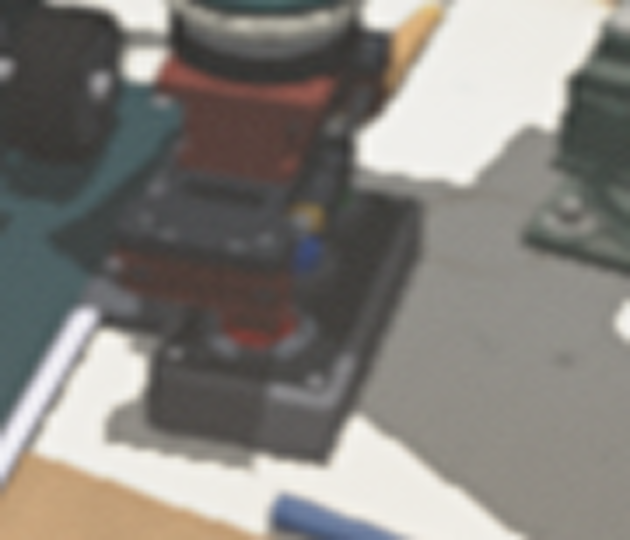

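```bash
cat > e.py <<'E'
from h import *
np.set_printoptions(precision=4,suppress=True)
q=ori(); b=[.488,.000]
servo_line([*b,.058],q,rate=.2)
sleep(.2); f0=np.array(current_force())
for N in (3,12):
    hit=servo_line([*b,.010],q,rate=.02,contact_N=N)
    print(hit,current_position(),np.array(current_force())-f0,current_clock())
c=capture("side")
d=silhouettes("side","brake_button_top")[:1]
for e in d: P=mask_pts(c,e["region"]); print(e["conf"],np.median(P,0))
servo_line([*b,.058],q,rate=.1); sleep(.2)
print(np.array(current_force())-f0,current_clock())
servo_line([*b,.10],q,rate=.2)
for cam in("side","top"):
    c=capture(cam)
    for e in silhouettes(cam,"stop_button_top")[:2]+silhouettes(cam,"brake_button_top")[:1]:
        P=mask_pts(c,e["region"]); print(cam,e["conf"],np.median(P,0))
E
python3 e.py
```

```text
True [ 0.488  -0.      0.0332] [0.376  1.0543 3.6395] 19.8917
True [0.488  0.     0.0311] [-0.7628  1.0396  9.1866] 20.3167
[ 0.0552  1.3691 -0.4486] 21.0417
side 0.62 [ 0.6387 -0.0476  0.2289]
side 0.39 [0.4756 0.0529 0.0721]
```

```bash
cat > f.py <<'E'
from h import *
np.set_printoptions(precision=4,suppress=True)
q=ori(); g=np.array([.603,-.1505])
servo_line([.488,0,.33],q,rate=.35)
move_ptp([*g,.33],q)
move_gripper(.088)
servo_line([*g,.255],q,rate=.2)
print(current_position(),current_force(),current_clock())
ims=[]
for cam in("side","top"):
    c=capture(cam)
    G=np.array([*g,.263]);e=pix(c,[G-.038*XG,G+.038*XG,[*g,.255+.035]]);print(cam,e)
    u,v=e[0].astype(int); im=c["image"][v-70:v+30,u-50:u+50].copy()
    im=cv2.resize(im,None,fx=4,fy=4,interpolation=cv2.INTER_CUBIC)
    for p,col in zip(e,((0,0,255),(0,255,0),(255,0,255))): cv2.circle(im,tuple(int(t) for t in (p-[u-50,v-70])*4),3,col,-1)
    ims.append(im)
cv2.imwrite('pics/f.png',np.hstack(ims))
E
python3 f.py
```

```text
[ 0.6032 -0.1506  0.2555] [ 0.1191 -0.1951  1.1089] 25.1917
side [[353.5668 136.7581]
 [330.3076 133.5417]
 [341.913  127.2847]]
top [[384.607  210.4946]
 [378.427  178.566 ]
 [383.2978 193.6176]]
```

View pics/f.png

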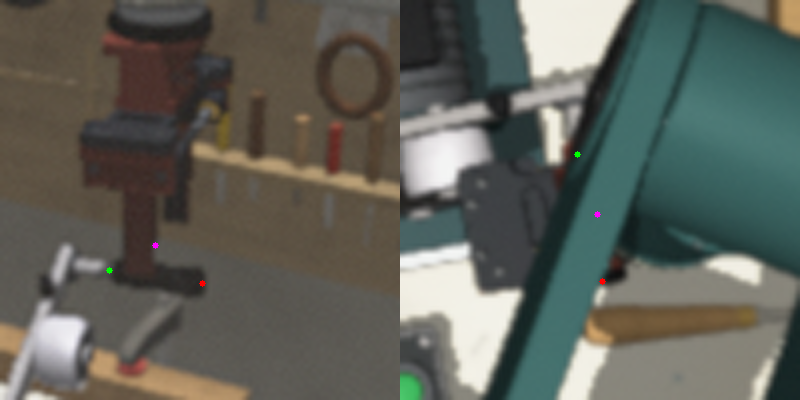

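```bash
python3 - <<'E'
from h import *
np.set_printoptions(precision=1,suppress=True)
c=capture("side"); g=np.array([.603,-.1505,0]); o=np.array([353-50,136-70])
for z in(.255,.28,.29,.30):
    print(z,((pix(c,[g+[0,0,z]+YG*.051,g+[0,0,z]-YG*.051])-o)*4))
m=silhouettes("side","tension_grip")[:2]
for e in m: P=mask_pts(c,e["region"]);print(e["conf"],e["xy"],np.median(P,0)*1000)
# left finger face depth
for v in(115,120,125,130): print(v,world(c,[[o[0]+x,v] for x in (32,35,38)])*1000)
E
```

```text
0.255 [[136.3 315.7]
 [173.  257.6]]
0.28 [[136.3 286.3]
 [173.4 229.4]]
0.29 [[136.4 274.3]
 [173.6 217.9]]
0.3 [[136.4 262.2]
 [173.8 206.4]]
0.65 [345.0, 135.6] [ 592.2 -144.9  265.6]
0.35 [316.0, 152.7] [635.9 -53.8 232.6]
115 [[ 594.6  -91.8  355.8]
 [ 586.5  -94.8  356.3]
 [ 580.  -100.9  355.3]]
120 [[ 121.8  756.5  791.6]
 [ 588.   -97.6  339.4]
 [ 580.6 -102.2  339.1]]
125 [[597.4 -96.7 321.8]
 [588.1 -97.9 323.4]
 [578.5 -98.5 325.3]]
130 [[ 599.9 -101.   303.2]
 [ 589.6 -100.7  305.7]
 [ 579.3 -100.3  308.3]]
```

```bash
cat > g.py <<'E'
from h import *
np.set_printoptions(precision=4,suppress=True)
q=ori(); g=np.array([.604,-.1505,0])+.003*YG; P0=g+[0,0,.207]
servo_line(P0,q,rate=.12); sleep(.2); f0=np.array(current_force())
move_gripper(.0); sleep(.2)
print(current_finger_gap(),current_position(),np.array(current_force())-f0,current_clock())
a0=.42
for th in (.36,.30,.22):
    servo_line(P0+YG*-.204*(np.cos(th)-np.cos(a0))+[0,0,.204*(np.sin(th)-np.sin(a0))],q,rate=.06)
    print(th,current_position(),np.array(current_force())-f0,current_finger_gap(),current_clock())
c=capture("side");u,v=pix(c,[.6,-.16,.23])[0].astype(int)
cv2.imwrite('pics/g.png',cv2.resize(c["image"][v-50:v+50,u-60:u+60],None,fx=5,fy=5,interpolation=cv2.INTER_CUBIC))
E
python3 g.py
```

```text
0.02132719834688679 [ 0.6044 -0.1521  0.2073] [  1.4308 -11.4328  -2.756 ] 27.375
0.36 [ 0.6053 -0.1558  0.1981] [-3.5936 -7.6015 12.0113] 0.02138560967748066 27.725
0.3 [ 0.6061 -0.1599  0.1867] [-2.6736 -6.4187 12.9574] 0.02126910798072048 28.075
0.22 [ 0.607  -0.1642  0.171 ] [-4.846  -8.0462 12.4796] 0.021371110005515875 28.5
```

View pics/g.png

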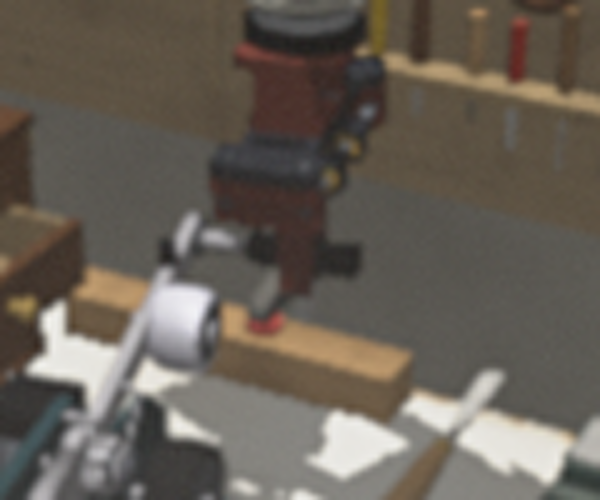

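```bash
cat > i.py <<'E'
from h import *
np.set_printoptions(precision=4,suppress=True)
q=ori(); g=np.array([.604,-.1505,0]); P0=g+[0,0,.207]; a0=.42
for th in (.14,.06,-.02,-.07,-.08,-.09,-.10,-.11):
    servo_line(P0+YG*-.204*(np.cos(th)-np.cos(a0))+[0,0,.204*(np.sin(th)-np.sin(a0))],q,rate=.06 if th>-.05 else .02)
    f=np.array(current_force()); print(th,current_position(),f,current_finger_gap(),current_clock())
    if th<-.05 and f[2]>26: break
c=capture("side");u,v=pix(c,[.6,-.165,.19])[0].astype(int)
cv2.imwrite('pics/i.png',cv2.resize(c["image"][v-50:v+50,u-60:u+60],None,fx=5,fy=5,interpolation=cv2.INTER_CUBIC))
X=np.full((400,640,3),9.); ok=c["range_z"]>0; X[ok]=mask_pts(c,ok)
G=np.array([.603,-.1505,0])+.03*0-YG*.017
r=X-G; a=r@XG; b=r@YG
m=(a>-.045)&(a<-.015)&(abs(b)<.02)&(X[...,2]>.13)&(X[...,2]<.2)&(c["image"].max(2)<75)
print("grip front surface",m.sum(),np.median(X[m],0),np.percentile(X[m][:,2],[5,95]))
E
python3 i.py
```

```text
0.14 [ 0.6076 -0.1673  0.154 ] [-3.7359 -1.6813 10.1497] 0.02129157413690274 28.9833
0.06 [ 0.6079 -0.1691  0.1372] [-2.1436 -2.8177  5.8101] 0.021716326894220546 29.4083
-0.02 [ 0.608  -0.1695  0.1216] [-4.8847 -2.4103 12.3293] 0.020822603077311076 29.8333
-0.07 [ 0.608  -0.1692  0.1118] [-4.6968 -4.063  13.2231] 0.021464375828800626 30.4917
-0.08 [ 0.608  -0.1691  0.1097] [-4.263  -2.4635 13.8287] 0.021452677802798945 30.7417
-0.09 [ 0.608  -0.1689  0.1077] [-5.28   -3.0237 13.1991] 0.02118234252053628 30.9917
-0.1 [ 0.6081 -0.1689  0.1072] [-8.1389 -2.6587 22.4516] 0.021340686100637184 31.2417
-0.11 [ 0.6085 -0.1689  0.1066] [-9.9718 -1.7862 29.7203] 0.021227212009315623 31.4917
grip front surface 46 [ 0.5779 -0.1666  0.1709] [0.1614 0.1773]
```

View pics/i.png

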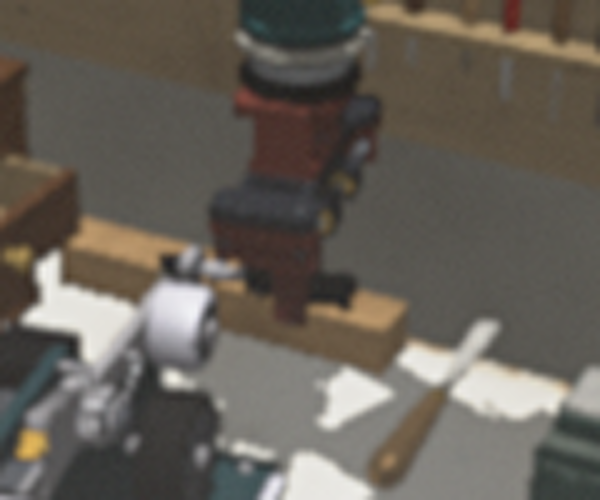

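```bash
python3 - <<'E'
from h import *
np.set_printoptions(precision=4,suppress=True)
for i in range(3): print(current_position(),current_force(),current_finger_gap(),current_clock()); sleep(.4)
for cam in("top","side"):
    c=capture(cam)
    for n in("stone_center","tin_center","chisel_center","stop_button_top","brake_button_top"):
        for e in silhouettes(cam,n)[:1]: print(cam,n,round(e["conf"],2),np.median(mask_pts(c,e["region"]),0))
f=current_force()
if f[2]>18: close_job(); print("closed",current_clock())
E
```

```text
[ 0.6085 -0.169   0.1065] [-9.9224 -1.5669 29.9402] 0.02098211144731107 31.5417
[ 0.6084 -0.1689  0.1065] [-11.1545  -1.2219  31.2997] 0.021117205602675368 31.9417
[ 0.6085 -0.169   0.1066] [-8.7589 -2.1162 29.8369] 0.021416995004468566 32.3417
top stone_center 0.79 [0.4126 0.3265 0.0246]
top tin_center 0.61 [0.6478 0.3438 0.0305]
top chisel_center 0.67 [ 0.5555 -0.2575  0.0189]
top stop_button_top 0.58 [0.478  0.0505 0.0707]
top brake_button_top 0.57 [ 0.4881 -0.0029  0.0726]
side stone_center 0.91 [0.4077 0.344  0.0232]
side tin_center 0.76 [0.64   0.3534 0.0286]
side chisel_center 0.66 [ 0.5503 -0.2462  0.0179]
side brake_button_top 0.42 [0.4854 0.0021 0.0716]
the job is handed in; nothing more can be done
the job is handed in; nothing more can be done
```

The job is handed in at about 32 s on the robot's clock. The red stop button was pressed and released, then the blue brake-release button. The tension arm was then pushed down to its stop, and the fingers are still holding its grip there.

- **Buttons:** My first two presses stopped in the air without touching anything. The real fingertips turned out to be about 35 mm higher than the reported TCP, so I corrected for that. The second presses stopped on contact with about 10 N on red and 12 N or more on blue; 5 N is enough for fully in. Afterwards the images showed both button tops back at about 72 mm. I never moved onto the green button.
- **Tension arm:** I gripped it with the gripper pointing down and followed the arc. The push force dipped from about 10 to 6 N near an arm angle of 0.36, which fits the click. It then rose sharply at the end, which fits the stop. The top of the grip measured 177 mm high, against the 175 mm expected at the stop.
- **Holding:** Over the 0.8 s before hand-in the push stayed steady at about 30 N, with no slipping and a finger gap of 21 mm.
- **Bystanders:** The oil stone and tin measured within about 2 mm of their first positions. The chisel readings moved 6 mm (side camera) and 18 mm (top camera) along its length, by about 2 mm across it. I put this down to the arm partly hiding it, since nothing of the robot came near it, but I did not confirm it.
- **Sideways force:** Closing the fingers put about 11 N on the grip because they were 2–3 mm off centre. Re-centring on the way down brought it to about 2 N. A push of about 9–10 N along the grip remained at the stop.

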